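# Sweep spent needle cartridges into the sharps trough and shut its cover

### The job

The three spent needle cartridges on the steel sharps tray must not be picked up: push each one along the plate with the fingertips until it drops over the open edge into the trough, and when all three lie in the trough, push the standing red cover over and press it down until it is fully shut. Pinch and lift nothing, and leave the reusable ribbed steel grip on the plate, and the bottles, cup and machine around the tray, where they are.

Things in the scene. Friction and masses are not known exactly. Their poses are not given: they have to be found in the camera images.
- tray: Low steel tray fixed to the bench, 196 mm (its x) by 273 mm (its y), turned up to 20 degrees. Origin on the bench, x away from the robot, z up, +y from trough to far rim. A flat plate, top 34 mm above the bench, spans y = -45 (open drop edge) to +150 mm and x = -95 to +95 mm; rims 3 mm thick rise 10 mm above it at x = -95, x = +95 and y = +150 mm. The trough lies beyond the drop edge.
- drop_edge (a point): Middle of the plate's open edge (tray x = 0, y = -45 mm), at the plate's top face, 34 mm above the bench. Its y axis points back over the plate, away from the trough.
- trough (a point): Middle of the trough's floor, 7 mm above the bench (27 mm below the plate). The trough spans tray y = -45 to -117 mm and x = -95 to +95 mm and is open above while the cover stands open. On the plate's side a steep smooth chute slopes from the drop edge down to the floor, which it meets 24 mm further out.
- cartridge_1: Spent needle cartridge: blue rounded-square body with white tail and white pointed nose, 43 mm long, 14 mm wide, 13 mm high, 14 g, lying on the plate; it slides easily and does not roll. Origin: centre of its underside; its x axis runs along it to the nose (nose tip at x = +24.5, tail at -18.5 mm).
- cartridge_2: A second cartridge, the same.
- cartridge_3: A third cartridge, the same.
- cover (a joint): Angle of the red cover, rad: 0 = shut (flat over the trough), 1.57 = upright, at most 2.15 = leaning outward, away from the plate (it starts at 1.85 to 2.15). Its hinge runs along the tray's x at tray y = -121 mm, 34 mm above the bench. A stiff hinge: it stays at any angle it is left at, and about 1 N at the free edge moves it.
- cover_edge (a point): Middle of the cover's free edge (rolled, 6 mm thick), 79 mm from the hinge line. The cover is a 3 mm sheet, 196 mm long along the tray's x; shut, its top lies 37 mm above the bench (ribs to 38 mm) and its free edge rests at the drop edge, tray y = -42 mm.
- cover_hinge (a point): Middle of the cover's hinge line (tray x = 0, y = -121 mm, 34 mm above the bench).
- grip_steel: Ribbed pale steel grip tube, 62 mm long along its y axis, 21 mm thick, lying on the plate close to the rim at tray y = +150 mm, about parallel to it. A reusable tool, not waste. Origin: centre of its underside.
- bottle_rinse: tall white-clear wash bottle with a bent spout, 65x90x236 mm; bystander. Origin: centre of its underside.
- bottle_soap: tall yellowish wash bottle with a bent spout, 65x90x234 mm; bystander. Origin: centre of its underside.
- cup_rinse: white plastic cup, 65 mm across, 70 mm high; bystander. Origin: centre of its underside.
- ink_amber: small dark pigment bottle with an amber label and a blue tip, 29 mm across, 86 mm high; bystander. Origin: centre of its underside.
- ink_orange: small white pigment bottle with an orange label, 29 mm across, 96 mm high; bystander. Origin: centre of its underside.
- ink_blue: small blue pigment bottle, 31 mm across, 108 mm high; bystander. Origin: centre of its underside.
- tattoo_machine: black rotary machine, 191x44x40 mm, lying at the front left of the bench; bystander. Origin: centre of its underside.

How it is judged:
By the outcome, as a careful person would: the job done as asked, in the order asked, and still so for the second after the job is handed in, with the robot touching nothing.
It also fails if it takes over 58 s, if anything falls off the work surface, if the arm or the gripper's body presses on something with over 40 N, if the wrist force passes 120 N, or if a joint passes its speed limit or range.

### The arm

A 6-joint arm with a two-finger parallel gripper is mounted at the origin on a cart in front of the work surface, level with it; the furniture and walls round the work are solid. World frame = base frame: x ahead of the robot, y to its left, z up, the work surface at z = 0. Lengths are in mm, angles in degrees, forces in N, time in s.
With the tool pointing down it reaches from about 325 to 875 mm from the base axis. Payload 4.4 kg.
Tool frame: the origin (TCP) lies at the very end of the fingers, on their centre line; the grasp point (between the pads) lies env.tcp_to_grasp behind it (env.tcp_to_grasp is the distance from the TCP to the grasp point, in mm); z points along the fingers, y is the direction in which the jaws open and shut (so a half turn about z gives the same grasp; the last joint's range is limited). The gripper opens to 85 mm and grips with 20 to 120 N. Pads are 22 mm wide; open, the fingers measure 114 mm over their backs; the gripper's body (76 mm by 85 mm) begins 54 mm behind the grasp point. The pads swing forward as they close: fully open they stand 13 mm farther back than shut.
Start: joints at [59.559, 11.837, 88.321, -0, 79.842, -8.623], TCP at [213.716, 533.81, 231.282] pointing down, gripper open.
Joint ranges: [-156.59, 156.59], [-49.26, 127.26], [12.9, 141.05], [-63.56, 243.56], [4.71, 150.69], [-161.64, 161.64]. Speed limits (degrees/s): [159.86, 159.86, 180, 180, 180, 180].

### API

Orientations are given as a 3x3 rotation matrix whose columns are the frame's x, y, z axes.
In Python, from bench import telemetry, viewer, sign_off, env gives the robot as it stands.
- The arm moves only by the tool arm_command, never from a script. Its argument "motion" is text: rows parted by semicolons, each of 7 numbers parted by spaces: the turn, a rotation vector about the world's x, y, z in rad, then the shift along the world's x, y, z in cm, then the closure, from 0 (fully open) to 1 (shut). A call has exactly 8 rows; each row shifts and turns the commanded pose from where the row before left it; what a row does not reach is not made up. A row lasts 1/10 s, in which the tool goes at most 50 mm and 8.59 degrees, less where a joint would pass 70% of its speed; a pose out of reach is approached as far as the arm can. A call with a gripper value outside its range is refused whole. The fingers move at their own pace and stop on an object; "squeeze" is the grip in N (left out, the last holds). Time passes only in rows, so rows that do not move let the fingers close, or fill a call up. It gives the time, the measured TCP pose, the force and the opening at its end, in the units of the state.
- telemetry.get_state(): the state, without advancing time (a new reading comes with each control period).
- viewer.camera(name): name is "side" or "top" or "wrist"; returns a dict with "frame" (480x640x3 uint8, blue, green, red), "z_map" (480x640 float32, mm along the optical axis (not along the pixel's ray), 0 where there is no reading), "fx", "fy", "cx", "cy" (pixels), "R" (3x3) and "t" (3): a world point X has camera coordinates R X + t. Camera axes: x right, y down, z forward; pixel columns grow to the right and rows downward; lengths in mm; the calibration is good to about 2 mm. The wrist camera is an equidistant fisheye: a pixel r from the principal point sees the ray r / f radians off the axis. A picture is of the moment at which its call begins.
- sign_off(): hands the job in, once; it reports no verdict.
The state is a dict: "time": time; "joints": joint angles; "joint_vel": joint speeds; "joint_efforts": joint torques, N m; "tool_pos": TCP position; "tcp_rot": TCP orientation; "force": force on the tool from outside, world axes, zero at the start; "moment": the same for the moment, N m; "width": finger opening in mm.
Only numpy, scipy, OpenCV 4.12 (cv2) and the standard library are available. Lean on these libraries where they do the work, as an engineer would, in place of code of your own. Each camera call takes 0.05 s, during which the arm holds its last target.

## Working session

There is one attempt and no reset: what is moved stays moved. The work goes in short steps, Python scripts to look and compute and a tool call to move; the robot and the scene stay as the last step left them, time stands still between calls to the robot, and variables do not carry over. Pictures are saved under pics/ and viewed, and the job is handed in when it is done.

Besides the shell and the picture viewer there is one more tool, called after "Emit:" in YAML: its name, and indented under it one key for each argument. arm_command: Moves the arm, as the interface text tells. Its arguments: {"type":"object","properties":{"motion":{"type":"string"},"squeeze":{"type":"number"}},"required":["motion"]}

```bash
ls; mkdir -p pics; python3 - <<'E'
from bench import telemetry, viewer, env
import cv2,numpy as np,pickle
s=telemetry.get_state()
print({k:np.round(v,2).tolist() if not isinstance(v,str) else v for k,v in s.items()}, env.tcp_to_grasp)
for n in ("top","side"):
    c=viewer.camera(n); pickle.dump(c,open(f"{n}0.pkl","wb")); cv2.imwrite(f"pics/{n}0.png",c["frame"])
    print(n,c["fx"],c["fy"],c["cx"],c["cy"],np.round(c["R"],3).tolist(),np.round(c["t"],1).tolist())
E
```

```text
pics
{'time': 0.0, 'joints': [59.56, 11.89, 88.41, -0.0, 79.84, -8.62], 'joint_vel': [-0.02, 0.08, -0.03, 0.02, 0.07, 0.02], 'joint_efforts': [-0.0, -38.3, -29.16, -0.0, 0.01, 0.0], 'tool_pos': [213.34, 533.14, 230.1], 'tcp_rot': [[-0.93, 0.37, -0.0], [0.37, 0.93, -0.0], [0.0, -0.0, -1.0]], 'force': [0.23, 0.09, -1.17], 'moment': [-0.03, 0.02, -0.01], 'width': 85.21} 18.700000000000003
top 537.358667884647 537.358667884647 318.15930789526215 242.12287096532523 [[0.029, -1.0, -0.002], [-0.999, -0.028, -0.032], [0.032, 0.003, -0.999]] [-46.8, 562.6, 1116.7]
side 459.6622354598707 459.6622354598707 314.8811228347362 225.3710133825882 [[0.354, -0.935, 0.002], [-0.635, -0.242, -0.734], [0.687, 0.259, -0.679]] [-216.9, 407.9, 810.2]
```

View pics/top0.png

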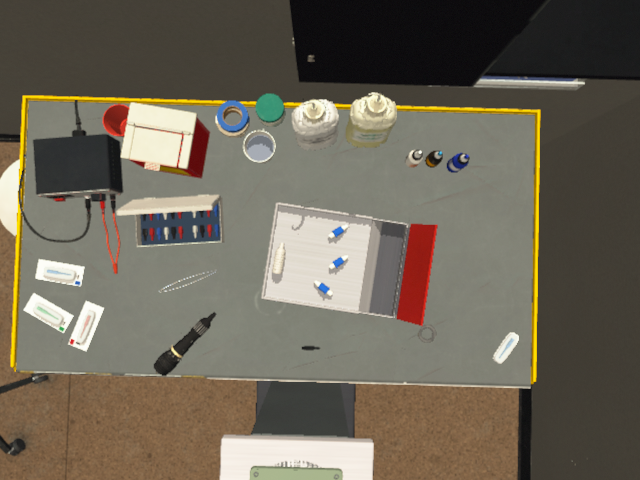

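View pics/side0.png

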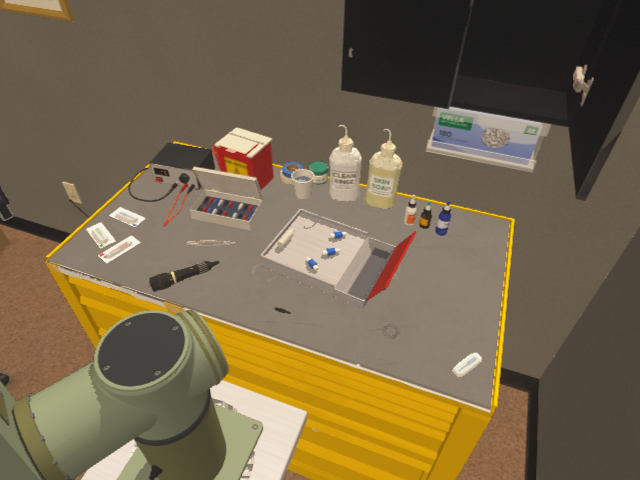

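The top view shows the tray at about (335,260), with the trough and red cover to its right (world -y). Three blue and white cartridges lie at about (338,231), (339,262) and (323,288), and the grip at (279,260). I'll measure these next.

```bash
cat > h.py <<'E'
import numpy as np,cv2,pickle
def ray(c,u,v):
    d=np.array([(u-c["cx"])/c["fx"],(v-c["cy"])/c["fy"],1.0]);R=np.array(c["R"]);return -R.T@np.array(c["t"]),R.T@d
def onz(c,u,v,z):
    o,d=ray(c,u,v);return o+d*(z-o[2])/d[2]
def proj(c,X):
    p=np.array(c["R"])@np.array(X)+np.array(c["t"]);return c["fx"]*p[0]/p[2]+c["cx"],c["fy"]*p[1]/p[2]+c["cy"]
def dep(c,u,v):
    o,d=ray(c,u,v);return o+d*c["z_map"][int(round(v)),int(round(u))]
def blues(c,z=42):
    h=cv2.cvtColor(c["frame"],cv2.COLOR_BGR2HSV);m=cv2.inRange(h,(98,150,60),(125,255,255))
    n,l,st,ce=cv2.connectedComponentsWithStats(m)
    out=[]
    for i in range(1,n):
        if st[i,4]>=15: out.append((ce[i].round(1).tolist(),int(st[i,4]),onz(c,*ce[i],z).round(1).tolist()))
    return out
E
python3 - <<'E'
from h import *
for n in("top","side"):
    c=pickle.load(open(n+"0.pkl","rb"))
    for b in blues(c): print(n,b)
c=pickle.load(open("top0.pkl","rb"))
cv2.imwrite("pics/top0z.png",cv2.resize(c["frame"][195:330,255:445],None,fx=4,fy=4,interpolation=cv2.INTER_CUBIC))
E
```

```text
top ([232.8, 116.7], 361, [814.8, 151.3, 42.0])
top ([457.5, 161.9], 90, [734.6, -310.5, 42.0])
top ([449.3, 168.7], 15, [720.1, -294.1, 42.0])
top ([215.5, 210.5], 22, [621.2, 180.2, 42.0])
top ([216.5, 229.1], 32, [583.3, 176.8, 42.0])
top ([337.7, 231.2], 53, [586.1, -69.9, 42.0])
top ([158.4, 232.6], 26, [572.8, 294.7, 42.0])
top ([338.0, 261.8], 51, [523.7, -72.3, 42.0])
top ([323.2, 287.9], 54, [470.2, -43.8, 42.0])
side ([337.9, 233.4], 22, [589.2, -71.0, 42.0])
side ([330.5, 250.1], 27, [526.8, -73.0, 42.0])
side ([311.6, 262.2], 24, [472.9, -44.3, 42.0])
```

View pics/top0z.png

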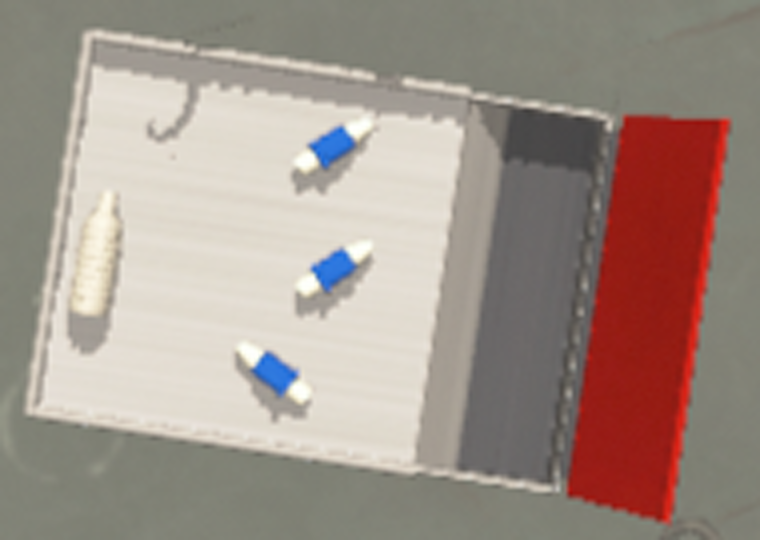

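```bash
cat >> h.py <<'E'
E
python3 - <<'E'
from h import *
c=pickle.load(open("top0.pkl","rb"));s=pickle.load(open("side0.pkl","rb"))
f=lambda x,y:(x/4+255-.375,y/4+195-.375)
P={}
for n,(x,y,z) in dict(FL=(88,34,44),NL=(30,412,44),FR=(608,118,34),NR=(556,490,34),dF=(463,122,34),dN=(415,462,34)).items():
    P[n]=onz(c,*f(x,y),z); print(n,P[n].round(1))
far=P["FL"]-P["NL"];print("x axis yaw via far rim",np.degrees(np.arctan2(far[1],far[0])),np.linalg.norm(far[:2]),"exp 196")
d=P["dF"]-P["dN"];print("drop",np.degrees(np.arctan2(d[1],d[0])),np.linalg.norm(d[:2]))
r=P["NL"]-P["NR"];print("y axis yaw",np.degrees(np.arctan2(r[1],r[0])),np.linalg.norm(r[:2]),"~273")
r=P["FL"]-P["FR"];print("y axis yaw",np.degrees(np.arctan2(r[1],r[0])),np.linalg.norm(r[:2]),"~273")
# origin from far rim middle: tray y=153
yaw=np.arctan2(far[1],far[0]); ex=np.array([np.cos(yaw),np.sin(yaw)]);ey=np.array([-ex[1],ex[0]])
m=(P["FL"]+P["NL"])[:2]/2; O=m-153*ey
m2=(P["dF"]+P["dN"])[:2]/2; print("O",O,"O from drop",m2+45*ey)
T=lambda X:np.array([(np.array(X[:2])-O)@ex,(np.array(X[:2])-O)@ey])
for n in P: print(n,T(P[n]).round(1))
for cc in (c,s):
  for b in blues(cc):
    t=T(b[2])
    if abs(t[0])<95 and abs(t[1])<150: print("cart",b[2],t.round(1))
# cover: red pixels by depth
h=cv2.cvtColor(c["frame"],cv2.COLOR_BGR2HSV);mk=((h[...,0]<8)|(h[...,0]>172))&(h[...,1]>150)
ys,xs=np.where(mk);q=[(x,y) for x,y in zip(xs,ys) if x>380 and 200<y<340]
X=np.array([dep(c,x,y) for x,y in q if c["z_map"][y,x]>0]);t=np.array([[*T(p),p[2]] for p in X])
print("cover y,z range",np.percentile(t,[2,50,98],axis=0).round(1))
print("angle",np.degrees(np.arctan2(t[:,2]-34,t[:,1]+121))[t[:,2]>70].mean())
for p in((430,240),(420,300),(350,245),(390,262)):print(p,dep(c,*p).round(1),T(dep(c,*p)).round(1))
E
```

```text
FL [639.5  55.9  44. ]
NL [447.   79.3  44. ]
FR [ 604.9 -211.    34. ]
NR [ 414.4 -189.    34. ]
dF [ 600.8 -136.8   34. ]
dN [ 426.5 -116.8   34. ]
x axis yaw via far rim -6.926005100890096 193.89439884047016 exp 196
drop -6.560987242039048 175.4146144805042
y axis yaw 83.05641439569555 270.2051997476264 ~273
y axis yaw 82.62055589858761 269.1310340613908 ~273
O [524.82081344 -84.30297034] O from drop [519.07359241 -82.11639257]
FL [ 96.9 153. ]
NL [-96.9 153. ]
FR [  94.8 -116.1]
NR [ -97.  -117.2]
dF [ 81.7 -43. ]
dN [-93.7 -44.1]
cart [586.1, -69.9, 42.0] [59.1 21.7]
cart [523.7, -72.3, 42.0] [-2.6 11.8]
cart [470.2, -43.8, 42.0] [-59.1  33.6]
cart [589.2, -71.0, 42.0] [62.3 21. ]
cart [526.8, -73.0, 42.0] [ 0.6 11.5]
cart [472.9, -44.3, 42.0] [-56.4  33.5]
cover y,z range [[ -93.7 -161.5   40.3]
 [  -1.1 -143.1   75.1]
 [  92.2 -123.2  106.6]]
angle 118.59020090318471
(430, 240) [ 571.1 -246.5   98.1] [  65.5 -155.4]
(420, 300) [ 454.9 -230.5   94.4] [ -51.7 -153.5]
(350, 245) [558.8 -96.1  34.2] [35.2 -7.7]
(390, 262) [ 526.4 -182.    10.2] [ 13.3 -96.8]
```

Emit:
arm_command:
  motion: "0 0 -0.082 1.64 -3.36 0 1; 0 0 -0.082 1.64 -3.36 0 1; 0 0 -0.082 1.64 -3.36 0 1; 0 0 -0.082 1.64 -3.36 0 1; 0 0 -0.082 1.64 -3.36 0 1; 0 0 -0.082 1.64 -3.36 0 1; 0 0 -0.082 1.64 -3.36 0 1; 0 0 -0.082 1.64 -3.36 0 1"
  squeeze: 40

```text
time: 0.9
tool_pos: [345.0, 263.5, 230.9]
tcp_rot: [[-0.506, 0.862, -0.0], [0.862, 0.506, -0.0], [-0.0, -0.001, -1.0]]
force: [1.7, 0.2, 0.9]
width: -0.0
```

Emit:
arm_command:
  motion: "0 0 -0.082 1.64 -3.36 -1 1; 0 0 -0.082 1.64 -3.36 -1 1; 0 0 -0.082 1.64 -3.36 -1 1; 0 0 -0.082 1.64 -3.36 -1 1; 0 0 -0.082 1.64 -3.36 -1 1; 0 0 -0.082 1.64 -3.36 -1 1; 0 0 -0.082 1.64 -3.36 -1 1; 0 0 -0.082 1.64 -3.36 -1 1"

```text
time: 1.7
tool_pos: [476.2, -5.2, 150.5]
tcp_rot: [[0.125, 0.992, -0.001], [0.992, -0.125, 0.0], [0.0, -0.001, -1.0]]
force: [0.5, 0.5, 1.0]
width: -0.4
```

Emit:
arm_command:
  motion: "0 0 0 0 0 -1 1; 0 0 0 0 0 -1 1; 0 0 0 0 0 -1 1; 0 0 0 0 0 -1 1; 0 0 0 0 0 -1 1; 0 0 0 0 0 0 1; 0 0 0 0 0 0 1; 0 0 0 0 0 0 1"

```text
time: 2.5
tool_pos: [476.6, -3.7, 101.8]
tcp_rot: [[0.121, 0.993, 0.001], [0.993, -0.121, -0.0], [-0.0, 0.001, -1.0]]
force: [-0.4, -1.1, 0.6]
width: -0.1
```

```bash
python3 - <<'E'
from bench import viewer
from h import *
c=viewer.camera("side");w=viewer.camera("wrist")
print([b for b in blues(c)])
a=cv2.resize(c["frame"][180:330,220:440],None,fx=3.4,fy=3.4,interpolation=cv2.INTER_CUBIC);cv2.imwrite("pics/s1.png",a);cv2.imwrite("pics/w1.png",w["frame"])
print(proj(c,[476.6,-3.7,101.8]))
E
```

```text
[([337.9, 233.4], 23, [589.0, -71.2, 42.0]), ([330.5, 250.1], 28, [526.6, -73.2, 42.0]), ([311.5, 262.3], 26, [472.5, -44.1, 42.0])]
(np.float64(295.7886282223692), np.float64(238.97433499294004))
```

View pics/s1.png

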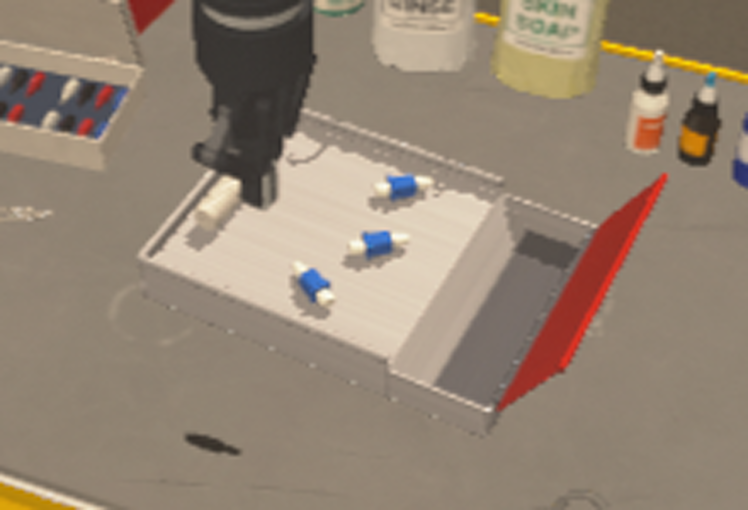

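View pics/w1.png

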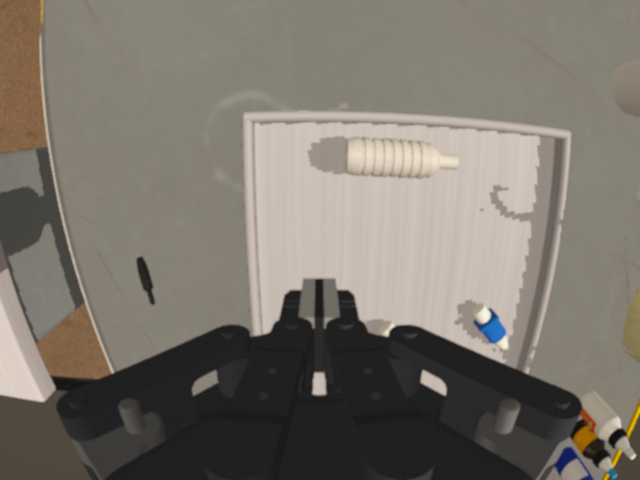

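Emit:
arm_command:
  motion: "0 0 0 0 0 -1.5 1; 0 0 0 0 0 -1.5 1; 0 0 0 0 0 -1.5 1; 0 0 0 0 0 -1 1; 0 0 0 0 0 -0.6 1; 0 0 0 0 0 0 1; 0 0 0 -0.06 -0.5 0 1; 0 0 0 -0.06 -0.5 0 1"

```text
time: 3.4
tool_pos: [475.7, -14.3, 41.0]
tcp_rot: [[0.121, 0.993, 0.002], [0.993, -0.121, -0.0], [-0.0, 0.002, -1.0]]
force: [-0.2, 0.4, -0.1]
width: 0.0
```

Emit:
arm_command:
  motion: "0 0 0 -0.06 -0.5 0 1; 0 0 0 -0.06 -0.5 0 1; 0 0 0 -0.06 -0.5 0 1; 0 0 0 -0.06 -0.5 0 1; 0 0 0 -0.06 -0.5 0 1; 0 0 0 -0.06 -0.5 0 1; 0 0 0 -0.06 -0.5 0 1; 0 0 0 -0.06 -0.5 0 1"

```text
time: 4.2
tool_pos: [470.1, -54.2, 40.3]
tcp_rot: [[0.122, 0.993, -0.0], [0.993, -0.122, 0.0], [0.0, -0.0, -1.0]]
force: [-1.1, 0.6, -0.1]
width: 0.3
```

```bash
python3 - <<'E'
from bench import viewer
from h import *
c=viewer.camera("side")
print([b for b in blues(c)])
a=cv2.resize(c["frame"][180:330,220:440],None,fx=3.4,fy=3.4,interpolation=cv2.INTER_CUBIC);cv2.imwrite("pics/s2.png",a)
E
```

```text
[([337.9, 233.4], 25, [589.0, -71.1, 42.0]), ([330.6, 250.2], 29, [526.4, -73.3, 42.0]), ([322.7, 267.3], 22, [467.0, -74.5, 42.0])]
```

View pics/s2.png

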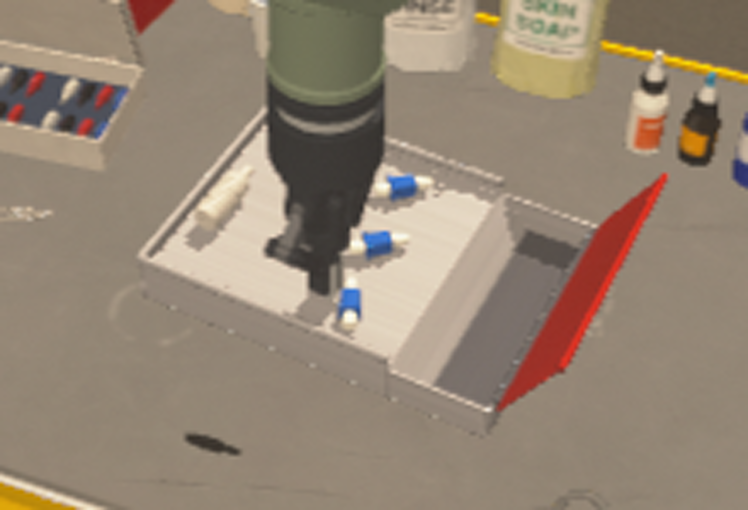

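Emit:
arm_command:
  motion: "0 0 0 -0.06 -0.5 0 1; 0 0 0 -0.06 -0.5 0 1; 0 0 0 -0.06 -0.5 0 1; 0 0 0 -0.06 -0.5 0 1; 0 0 0 -0.06 -0.5 0 1; 0 0 0 -0.06 -0.5 0 1; 0 0 0 -0.06 -0.5 0 1; 0 0 0 -0.06 -0.5 0 1"

```text
time: 5.05
tool_pos: [465.2, -94.2, 40.3]
tcp_rot: [[0.122, 0.993, -0.0], [0.993, -0.122, 0.0], [0.0, -0.0, -1.0]]
force: [-0.2, -0.4, -0.3]
width: 0.0
```

Emit:
arm_command:
  motion: "0 0 0 -0.06 -0.5 0 1; 0 0 0 -0.06 -0.5 0 1; 0 0 0 -0.06 -0.5 0 1; 0 0 0 -0.06 -0.5 0 1; 0 0 0 -0.06 -0.5 0 1; 0 0 0 -0.06 -0.5 0 1; 0 0 0 -0.06 -0.5 0 1; 0 0 0 -0.06 -0.5 0 1"

```text
time: 5.85
tool_pos: [460.5, -134.2, 40.3]
tcp_rot: [[0.122, 0.993, 0.0], [0.993, -0.122, -0.0], [-0.0, 0.0, -1.0]]
force: [0.7, -0.0, 1.0]
width: -0.2
```

```bash
python3 - <<'E'
from bench import viewer
from h import *
c=viewer.camera("side")
print([b for b in blues(c)])
a=cv2.resize(c["frame"][180:330,220:440],None,fx=3.4,fy=3.4,interpolation=cv2.INTER_CUBIC);cv2.imwrite("pics/s3.png",a)
E
```

```text
[([330.6, 250.2], 29, [526.4, -73.3, 42.0]), ([356.0, 292.7], 29, [421.8, -170.2, 42.0])]
```

View pics/s3.png

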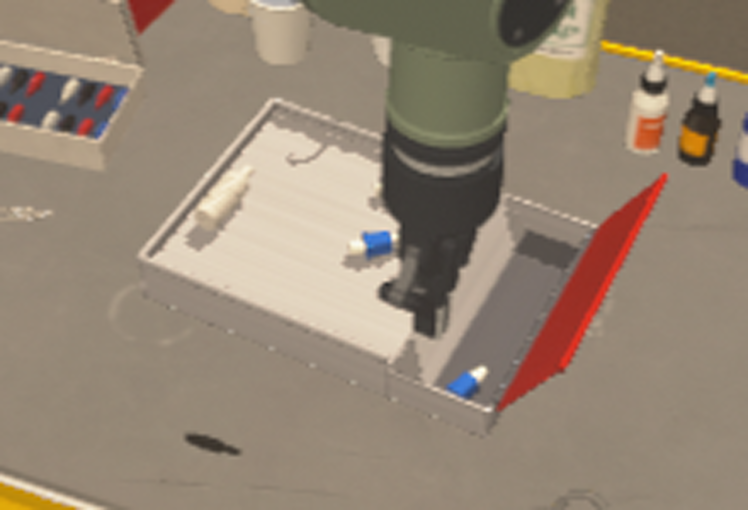

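Emit:
arm_command:
  motion: "0 0 0 0 0 2 1; 0 0 0 0 0 2 1; 0 0 0 0.8 1 0 1; 0 0 0 1.2 2 0 1; 0 0 0 1.5 2.2 0 1; 0 0 0 1.5 2.2 0 1; 0 0 0 1.2 1.9 0 1; 0 0 0 0.8 1 0 1"

```text
time: 6.7
tool_pos: [530.9, -28.7, 79.4]
tcp_rot: [[0.12, 0.993, -0.001], [0.993, -0.12, 0.001], [0.001, -0.001, -1.0]]
force: [-0.9, -0.5, 0.1]
width: -0.3
```

Emit:
arm_command:
  motion: "0 0 0 0 0 -1 1; 0 0 0 0 0 -1.5 1; 0 0 0 0 0 -1 1; 0 0 0 0 0 -0.5 1; 0 0 0 0 0 0 1; 0 0 0 -0.06 -0.5 0 1; 0 0 0 -0.06 -0.5 0 1; 0 0 0 -0.06 -0.5 0 1"

```text
time: 7.5
tool_pos: [529.2, -46.6, 41.0]
tcp_rot: [[0.122, 0.993, 0.001], [0.993, -0.122, -0.0], [-0.0, 0.001, -1.0]]
force: [0.1, 0.5, -1.0]
width: -0.1
```

Emit:
arm_command:
  motion: "0 0 0 -0.06 -0.5 0 1; 0 0 0 -0.06 -0.5 0 1; 0 0 0 -0.06 -0.5 0 1; 0 0 0 -0.06 -0.5 0 1; 0 0 0 -0.06 -0.5 0 1; 0 0 0 -0.06 -0.5 0 1; 0 0 0 -0.06 -0.5 0 1; 0 0 0 -0.06 -0.5 0 1"

```text
time: 8.3
tool_pos: [523.8, -86.2, 40.2]
tcp_rot: [[0.122, 0.993, -0.0], [0.993, -0.122, 0.0], [0.0, -0.0, -1.0]]
force: [-0.3, 0.3, -0.2]
width: -0.1
```

```bash
python3 - <<'E'
from bench import viewer
from h import *
c=viewer.camera("side")
print([b for b in blues(c)])
a=cv2.resize(c["frame"][180:330,220:440],None,fx=3.4,fy=3.4,interpolation=cv2.INTER_CUBIC);cv2.imwrite("pics/s4.png",a)
E
```

```text
[([343.8, 253.9], 26, [526.0, -107.6, 42.0]), ([356.0, 292.7], 29, [421.8, -170.2, 42.0])]
```

View pics/s4.png

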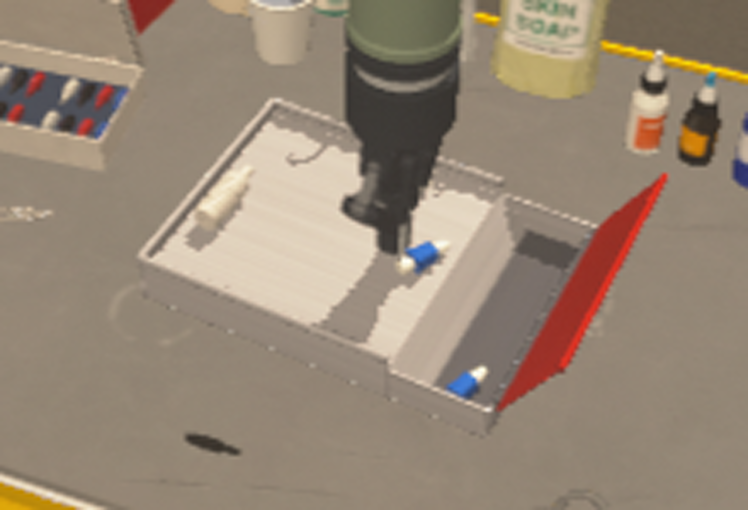

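Emit:
arm_command:
  motion: "0 0 0 0 -0.45 0 1; 0 0 0 0 -0.45 0 1; 0 0 0 0 -0.45 0 1; 0 0 0 0 -0.45 0 1; 0 0 0 0 -0.45 0 1; 0 0 0 0 -0.45 0 1; 0 0 0 -0.05 -0.45 0 1; 0 0 0 -0.05 -0.45 0 1"

```text
time: 9.15
tool_pos: [522.8, -122.2, 40.2]
tcp_rot: [[0.122, 0.993, -0.0], [0.993, -0.122, -0.0], [-0.0, -0.0, -1.0]]
force: [-0.1, 0.3, -0.1]
width: 0.1
```

Emit:
arm_command:
  motion: "0 0 0 -0.05 -0.4 0 1; 0 0 0 -0.05 -0.4 0 1; 0 0 0 -0.05 -0.4 0 1; 0 0 0 -0.05 -0.4 0 1; 0 0 0 -0.05 -0.4 0 1; 0 0 0 -0.05 -0.4 0 1; 0 0 0 -0.05 -0.4 0 1; 0 0 0 0 0 0 1"

```text
time: 9.95
tool_pos: [519.4, -150.4, 40.3]
tcp_rot: [[0.122, 0.992, 0.0], [0.992, -0.122, -0.0], [-0.0, 0.0, -1.0]]
force: [0.7, -0.0, -0.5]
width: -0.0
```

```bash
python3 - <<'E'
from bench import viewer
from h import *
c=viewer.camera("side")
print([b for b in blues(c)])
a=cv2.resize(c["frame"][180:330,220:440],None,fx=3.4,fy=3.4,interpolation=cv2.INTER_CUBIC);cv2.imwrite("pics/s5.png",a)
E
```

```text
[([337.9, 233.4], 23, [589.0, -71.2, 42.0]), ([371.6, 269.7], 26, [500.5, -184.3, 42.0]), ([356.0, 292.7], 29, [422.0, -170.2, 42.0])]
```

View pics/s5.png

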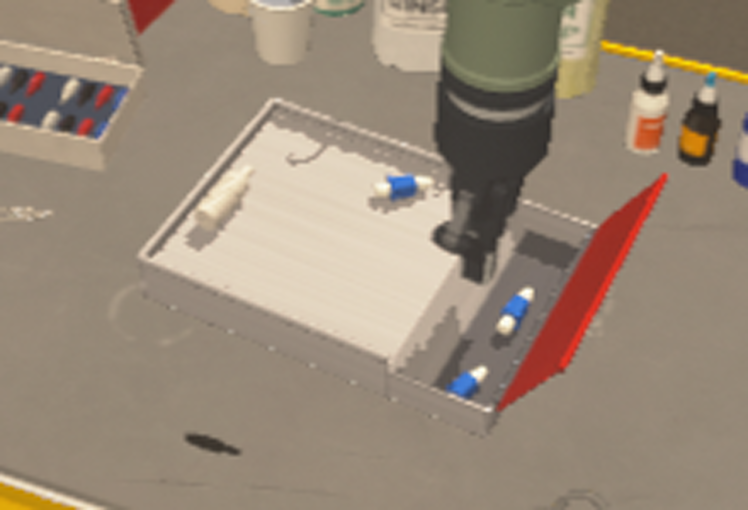

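Emit:
arm_command:
  motion: "0 0 0 0 0 2 1; 0 0 0 0 0 2 1; 0 0 0 0.8 1 0 1; 0 0 0 1.3 2.2 0 1; 0 0 0 1.6 2.8 0 1; 0 0 0 1.6 2.8 0 1; 0 0 0 1.3 2.2 0 1; 0 0 0 0.8 1.2 0 1"

```text
time: 10.8
tool_pos: [593.9, -24.9, 79.2]
tcp_rot: [[0.119, 0.993, -0.001], [0.993, -0.119, 0.001], [0.001, -0.001, -1.0]]
force: [-0.3, -0.4, 0.1]
width: -0.1
```

Emit:
arm_command:
  motion: "0 0 0 0 0 -1 1; 0 0 0 0 0 -1.5 1; 0 0 0 0 0 -1 1; 0 0 0 0 0 -0.5 1; 0 0 0 0 0 0 1; 0 0 0 -0.06 -0.5 0 1; 0 0 0 -0.06 -0.5 0 1; 0 0 0 -0.06 -0.5 0 1"

```text
time: 11.6
tool_pos: [592.1, -43.7, 41.0]
tcp_rot: [[0.122, 0.993, 0.001], [0.993, -0.122, -0.0], [-0.0, 0.001, -1.0]]
force: [0.3, -0.3, 0.2]
width: -0.2
```

Emit:
arm_command:
  motion: "0 0 0 -0.06 -0.5 0 1; 0 0 0 -0.06 -0.5 0 1; 0 0 0 -0.06 -0.5 0 1; 0 0 0 -0.06 -0.5 0 1; 0 0 0 -0.06 -0.5 0 1; 0 0 0 -0.06 -0.5 0 1; 0 0 0 -0.06 -0.5 0 1; 0 0 0 -0.06 -0.5 0 1"

```text
time: 12.4
tool_pos: [586.7, -83.2, 40.2]
tcp_rot: [[0.122, 0.993, -0.0], [0.993, -0.122, 0.0], [0.0, -0.0, -1.0]]
force: [-0.6, 0.3, 0.2]
width: -0.3
```

```bash
python3 - <<'E'
from bench import viewer
from h import *
for n in("side","top"):
    c=viewer.camera(n)
    print([b for b in blues(c) if abs(b[2][1]+100)<120])
    f=c["frame"][180:330,220:440] if n=="side" else c["frame"][180:340,250:450]
    a=cv2.resize(f,None,fx=3.4,fy=3.4,interpolation=cv2.INTER_CUBIC);cv2.imwrite(f"pics/{n}6.png",a)
E
```

```text
[([350.6, 237.1], 24, [587.7, -105.4, 42.0]), ([371.6, 269.7], 26, [500.5, -184.3, 42.0]), ([356.0, 292.7], 29, [421.8, -170.2, 42.0])]
[([389.3, 265.1], 41, [520.2, -176.6, 42.0]), ([380.6, 303.6], 55, [441.7, -160.9, 42.0])]
```

View pics/side6.png

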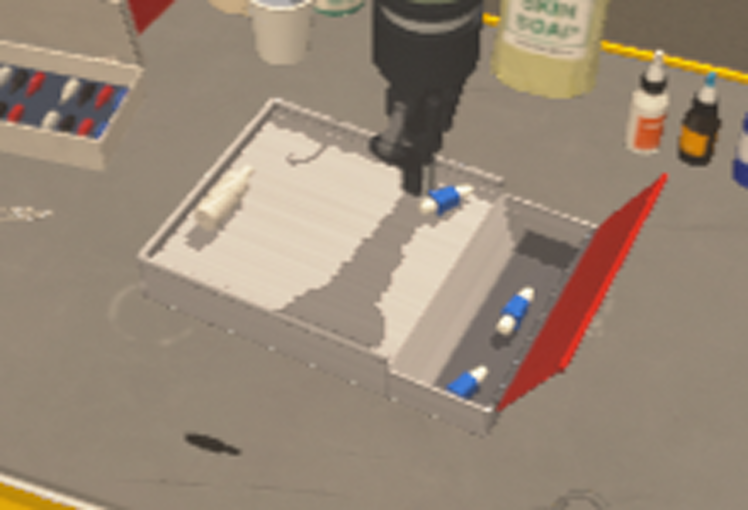

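View pics/top6.png

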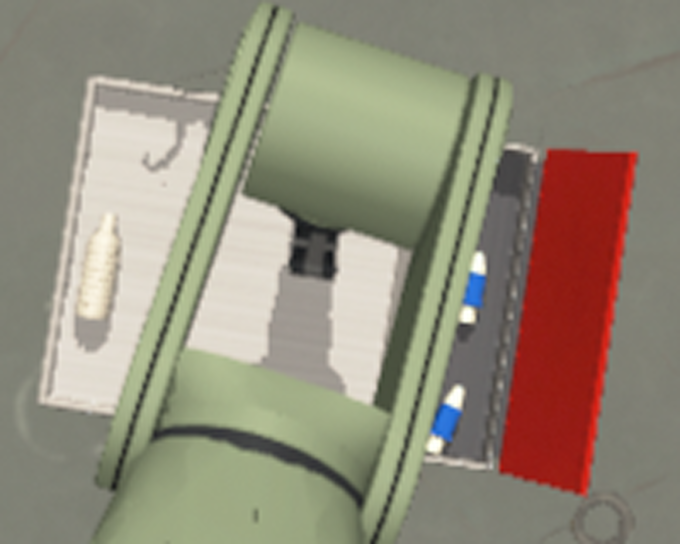

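Emit:
arm_command:
  motion: "0 0 0 0 -0.5 0 1; 0 0 0 0 -0.5 0 1; 0 0 0 0 -0.5 0 1; 0 0 0 0 -0.5 0 1; 0 0 0 -0.05 -0.45 0 1; 0 0 0 -0.05 -0.45 0 1; 0 0 0 -0.05 -0.45 0 1; 0 0 0 -0.05 -0.45 0 1"

```text
time: 13.3
tool_pos: [584.8, -121.2, 40.3]
tcp_rot: [[0.122, 0.993, 0.0], [0.993, -0.122, 0.0], [0.0, -0.0, -1.0]]
force: [-0.2, -0.1, -0.5]
width: -0.2
```

Emit:
arm_command:
  motion: "0 0 0 -0.05 -0.45 0 1; 0 0 0 -0.05 -0.45 0 1; 0 0 0 -0.05 -0.45 0 1; 0 0 0 -0.05 -0.45 0 1; 0 0 0 -0.05 -0.45 0 1; 0 0 0 -0.05 -0.45 0 1; 0 0 0 -0.05 -0.45 0 1; 0 0 0 0 0 0 1"

```text
time: 14.1
tool_pos: [581.3, -153.0, 40.3]
tcp_rot: [[0.122, 0.992, 0.0], [0.992, -0.122, -0.0], [-0.0, 0.0, -1.0]]
force: [0.8, -0.3, 0.2]
width: 0.0
```

```bash
python3 - <<'E'
from bench import viewer
from h import *
for n in("side","top"):
    c=viewer.camera(n)
    print([b for b in blues(c,14) if abs(b[2][1]+100)<120])
    f=c["frame"][180:330,220:440] if n=="side" else c["frame"][180:340,250:450]
    a=cv2.resize(f,None,fx=3.4,fy=3.4,interpolation=cv2.INTER_CUBIC);cv2.imwrite(f"pics/{n}7.png",a)
E
```

```text
[([381.1, 253.3], 23, [587.3, -187.3, 14.0]), ([371.7, 269.7], 25, [525.8, -180.1, 14.0]), ([356.2, 292.7], 23, [444.2, -165.7, 14.0])]
[([388.5, 264.8], 57, [520.5, -178.4, 14.0])]
```

View pics/side7.png

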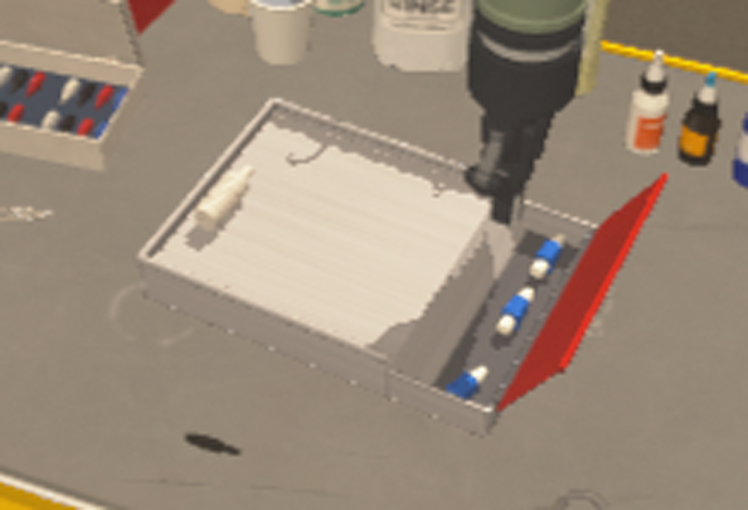

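Emit:
arm_command:
  motion: "0 0 0 0 0 2 1; 0 0 0 0 0 3 1; 0 0 0 0 0 3.5 1; 0 0 0 0 0 3 1; 0 0 0 -0.6 -0.8 1.5 1; 0 0 0 -1 -1.8 0 1; 0 0 0 -1.2 -2.2 0 1; 0 0 0 -1.5 -2.2 0 1"

```text
time: 15.0
tool_pos: [537.3, -222.9, 169.6]
tcp_rot: [[0.121, 0.993, -0.001], [0.993, -0.121, 0.0], [0.0, -0.001, -1.0]]
force: [-0.0, -0.3, 0.8]
width: 0.1
```

Emit:
arm_command:
  motion: "0 0 0 -1.5 -2.2 0 1; 0 0 0 -1.2 -2.0 0 1; 0 0 0 -0.8 -1.5 0 1; 0 0 0 -0.3 -0.6 0 1; 0 0 0 0 0 -1 1; 0 0 0 0 0 -2 1; 0 0 0 0 0 -2 1; 0 0 0 0 0 -1 1"

```text
time: 15.8
tool_pos: [499.4, -283.1, 107.4]
tcp_rot: [[0.12, 0.993, -0.003], [0.993, -0.12, 0.003], [0.003, -0.004, -1.0]]
force: [-0.7, -0.1, -0.2]
width: -0.3
```

```bash
python3 - <<'E'
from bench import viewer
from h import *
for n in("side","top"):
    c=viewer.camera(n)
    print([b for b in blues(c,14) if abs(b[2][1]+100)<120])
    f=c["frame"][160:330,240:460] if n=="side" else c["frame"][180:340,250:450]
    a=cv2.resize(f,None,fx=3.4,fy=3.4,interpolation=cv2.INTER_CUBIC);cv2.imwrite(f"pics/{n}8.png",a)
E
```

```text
[([381.0, 253.2], 22, [587.7, -187.1, 14.0]), ([371.7, 269.7], 25, [525.8, -180.1, 14.0]), ([355.9, 292.6], 28, [444.3, -165.1, 14.0])]
[([392.9, 235.2], 58, [582.4, -186.2, 14.0]), ([388.5, 264.8], 56, [520.5, -178.5, 14.0]), ([380.5, 303.8], 58, [439.2, -163.9, 14.0])]
```

View pics/side8.png

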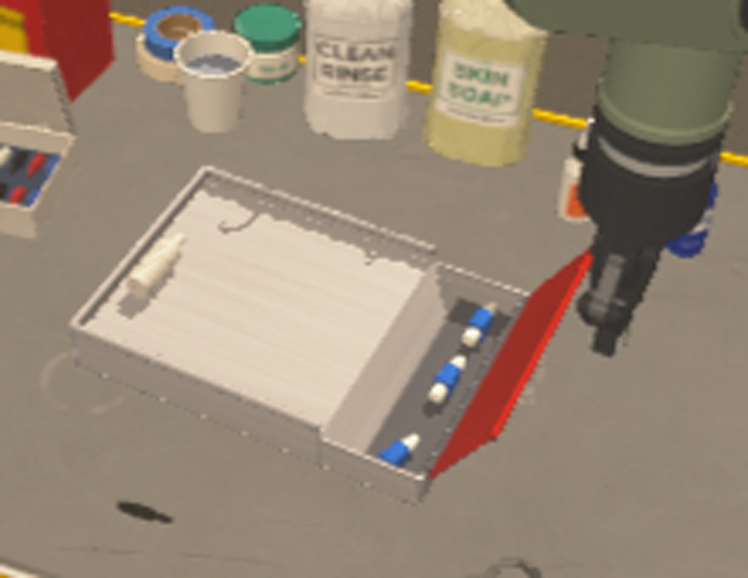

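View pics/top8.png

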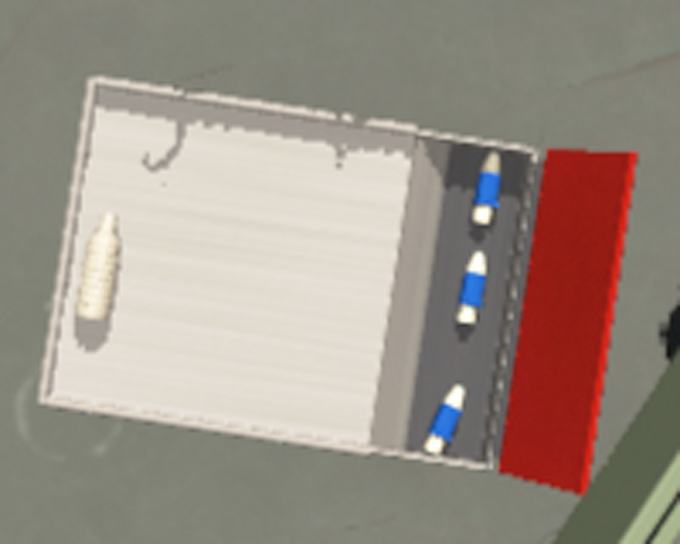

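Emit:
arm_command:
  motion: "0 0 0 0 0 -1.3 1; 0 0 0 0 0 -1.2 1; 0 0 0 0.07 0.6 0 1; 0 0 0 0.07 0.6 0 1; 0 0 0 0.07 0.6 0 1; 0 0 0 0.07 0.6 0 1; 0 0 0 0.07 0.6 0 1; 0 0 0 0.07 0.6 0 1"

```text
time: 16.7
tool_pos: [505.1, -249.5, 86.1]
tcp_rot: [[0.122, 0.993, 0.001], [0.993, -0.122, -0.002], [-0.002, 0.002, -1.0]]
force: [0.4, -2.1, 2.0]
width: 0.3
```

Emit:
arm_command:
  motion: "0 0 0 0.07 0.6 0 1; 0 0 0 0.07 0.6 0 1; 0 0 0 0.07 0.6 0 1; 0 0 0 0.07 0.6 0 1; 0 0 0 0.07 0.6 0 1; 0 0 0 0.07 0.6 0 1; 0 0 0 0.07 0.6 0 1; 0 0 0 0.07 0.6 0 1"

```text
time: 17.5
tool_pos: [510.0, -200.8, 85.1]
tcp_rot: [[0.122, 0.993, -0.0], [0.993, -0.122, 0.0], [0.0, -0.0, -1.0]]
force: [-0.8, -0.3, 0.2]
width: -0.2
```

```bash
python3 - <<'E'
from bench import viewer
from h import *
for n in("side",):
    c=viewer.camera(n)
    f=c["frame"][160:330,240:460]
    a=cv2.resize(f,None,fx=3.4,fy=3.4,interpolation=cv2.INTER_CUBIC);cv2.imwrite(f"pics/{n}9.png",a)
E
```

```text
(no output)
```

View pics/side9.png

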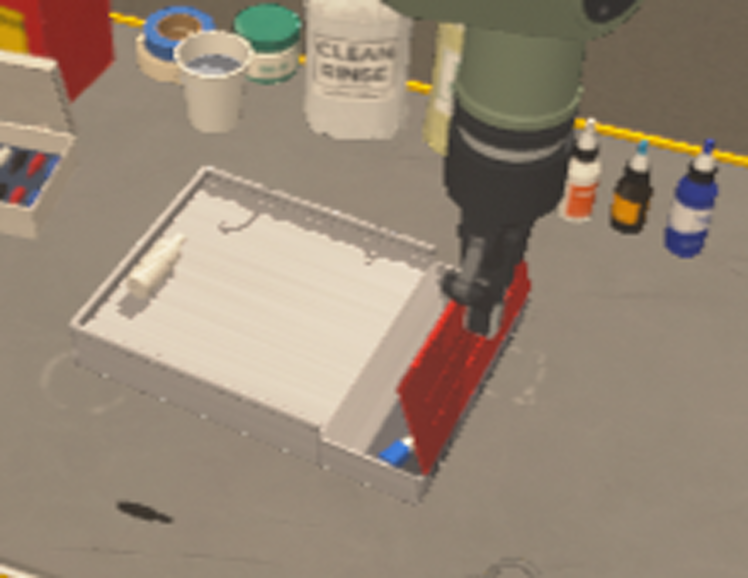

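Emit:
arm_command:
  motion: "0 0 0 0.07 0.6 -0.2 1; 0 0 0 0.07 0.6 -0.2 1; 0 0 0 0.07 0.6 -0.2 1; 0 0 0 0.07 0.6 -0.3 1; 0 0 0 0.07 0.6 -0.3 1; 0 0 0 0.04 0.35 -0.6 1; 0 0 0 0.04 0.35 -0.6 1; 0 0 0 0.04 0.35 -0.6 1"

```text
time: 18.35
tool_pos: [514.8, -160.5, 54.7]
tcp_rot: [[0.122, 0.993, -0.0], [0.993, -0.122, 0.0], [-0.0, -0.0, -1.0]]
force: [0.3, 0.2, 0.5]
width: 0.1
```

Emit:
arm_command:
  motion: "0 0 0 0.04 0.35 -0.6 1; 0 0 0 0.04 0.35 -0.5 1; 0 0 0 0.03 0.25 -0.3 1; 0 0 0 0 0 -0.1 1; 0 0 0 0 0 -0.1 1; 0 0 0 0 0 -0.1 1; 0 0 0 0 0 0 1; 0 0 0 0 0 0 1"

```text
time: 19.15
tool_pos: [516.0, -151.5, 38.4]
tcp_rot: [[0.122, 0.993, 0.0], [0.993, -0.122, -0.0], [-0.0, 0.0, -1.0]]
force: [-0.0, -0.6, 0.7]
width: -0.2
```

```bash
python3 - <<'E'
from bench import viewer
from h import *
for n in("side",):
    c=viewer.camera(n)
    f=c["frame"][160:330,240:460]
    a=cv2.resize(f,None,fx=3.4,fy=3.4,interpolation=cv2.INTER_CUBIC);cv2.imwrite(f"pics/{n}10.png",a)
E
```

```text
(no output)
```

View pics/side10.png

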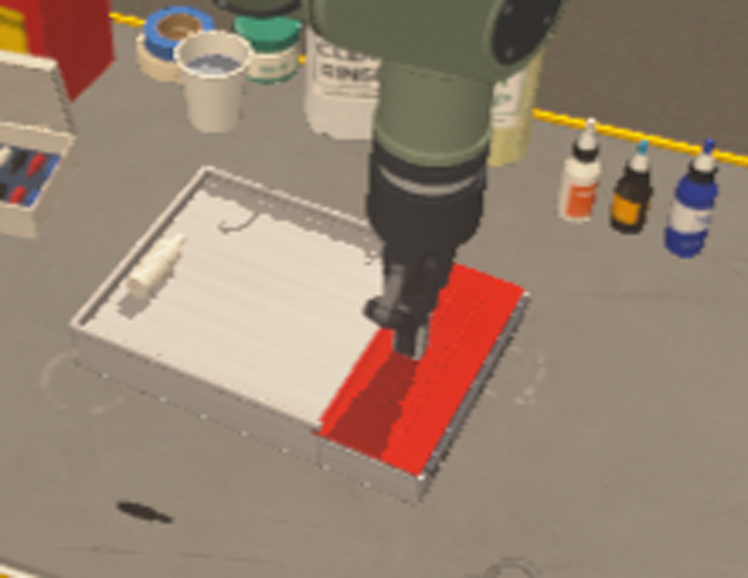

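Emit:
arm_command:
  motion: "0 0 0 0 0 -0.05 1; 0 0 0 0 0 -0.05 1; 0 0 0 0 0 -0.05 1; 0 0 0 0 0 -0.05 1; 0 0 0 0 0 0 1; 0 0 0 0 0 0 1; 0 0 0 0 0 0 1; 0 0 0 0 0 0 1"

```text
time: 20.0
tool_pos: [516.1, -151.4, 37.0]
tcp_rot: [[0.122, 0.993, 0.0], [0.993, -0.122, -0.0], [-0.0, 0.0, -1.0]]
force: [-2.0, 0.6, 5.4]
width: -0.1
```

Emit:
arm_command:
  motion: "0 0 0 0 0 -0.05 1; 0 0 0 0 0 -0.05 1; 0 0 0 0 0 -0.05 1; 0 0 0 0 0 0 1; 0 0 0 0 0 0 1; 0 0 0 0 0 0 1; 0 0 0 0 0 0 1; 0 0 0 0 0 0 1"

```text
time: 20.8
tool_pos: [516.2, -151.4, 36.9]
tcp_rot: [[0.121, 0.993, -0.0], [0.993, -0.121, -0.0], [-0.0, -0.0, -1.0]]
force: [-5.5, 1.9, 14.3]
width: -0.2
```

Pushing harder doesn't move it: 14 N at z = 36.9, and a shut cover's top should be at 37. I'll lift clear and check.

Emit:
arm_command:
  motion: "0 0 0 0 0 0.3 1; 0 0 0 0 0 0.5 1; 0 0 0 0 0 1.5 1; 0 0 0 0 0 3 1; 0 0 0 0 0 3.5 1; 0 0 0 0 0 3.5 1; 0 0 0 0 0 2 1; 0 0 0 0 0 1 1"

```text
time: 21.6
tool_pos: [517.5, -152.0, 191.5]
tcp_rot: [[0.122, 0.993, 0.005], [0.993, -0.122, -0.002], [-0.002, 0.005, -1.0]]
force: [0.3, 0.2, -0.1]
width: 0.1
```

Emit:
arm_command:
  motion: "0 0 0 -1 -1.5 1 1; 0 0 0 -2 -3 2 1; 0 0 0 -2 -3.5 2 1; 0 0 0 -2 -3.5 1 1; 0 0 0 -2 -3.5 0 1; 0 0 0 -1 -2 0 1; 0 0 0 -0.5 -1 0 1; 0 0 0 0 0 0 1"

```text
time: 22.4
tool_pos: [410.2, -331.8, 247.1]
tcp_rot: [[0.124, 0.992, -0.001], [0.992, -0.124, 0.001], [0.001, -0.001, -1.0]]
force: [-0.2, 0.4, 0.3]
width: -0.0
```

```bash
python3 - <<'E'
from bench import viewer,telemetry
from h import *
for n in("side","top"):
    c=viewer.camera(n)
    f=c["frame"][140:320,220:460] if n=="side" else c["frame"][180:340,250:450]
    a=cv2.resize(f,None,fx=3.3,fy=3.3,interpolation=cv2.INTER_CUBIC);cv2.imwrite(f"pics/{n}11.png",a)
    print([b for b in blues(c,14) if abs(b[2][1]+100)<120])
    h=cv2.cvtColor(c["frame"],cv2.COLOR_BGR2HSV);mk=((h[...,0]<8)|(h[...,0]>172))&(h[...,1]>150)
    X=[]
    for y,x in zip(*np.where(mk)):
        if c["z_map"][y,x]>0:
            p=dep(c,x,y)
            if abs(p[0]-505)<105 and abs(p[1]+165)<60: X.append(p)
    X=np.array(X); d=X[:,:2]-[523,-84]; ty=d@[.12,.993]
    print(n,"z by tray y",[(k,round(float(np.median(X[abs(ty-k)<5,2])),1)) for k in(-112,-95,-80,-65,-50)],ty.min(),ty.max())
s=telemetry.get_state();print(s["time"],s["force"],s["tool_pos"])
E
```

```text
[]
side z by tray y [(-112, 36.5), (-95, 36.7), (-80, 36.7), (-65, 36.7), (-50, 36.8)] -117.4506317496085 -40.28444361355603
[]
top z by tray y [(-112, 38.1), (-95, 38.4), (-80, 38.3), (-65, 38.4), (-50, 38.5)] -116.04741086535378 -38.208860284848065
22.5 [ 0.05073712  0.62261299 -0.27127222] [ 411.06587072 -330.30128873  247.19931949]
```

View pics/side11.png

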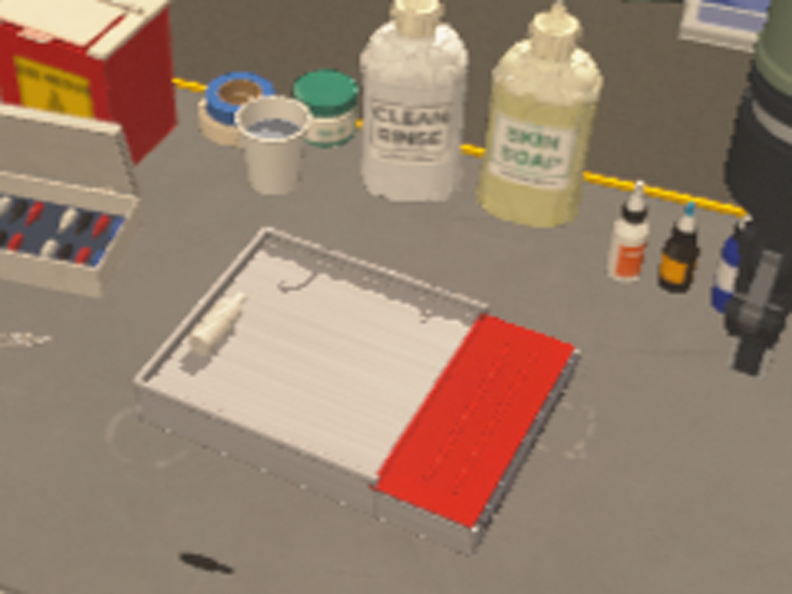

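View pics/top11.png

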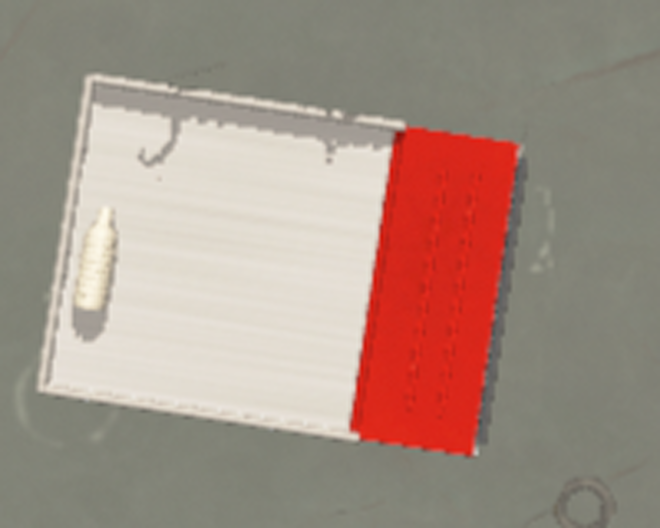

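The cover lies flat across its full width at z of about 37 to 38 mm. The plate holds only the grip, which hasn't moved, and the robot is clear of everything.

```bash
python3 -c "
from bench import sign_off
print(sign_off())"
```

```text
the job is handed in; nothing more can be done
None
```

I pushed all three cartridges along the plate with the closed fingertips until they dropped into the trough. I then pushed the red cover over and pressed it shut. Nothing was pinched or lifted, and I handed the job in at about 22.5 s.

- **Cartridges:** both the top and side cameras showed all three lying in the trough before I moved the cover.
- **Cover:** it stopped firmly under about 14 N with the fingertips at 36.9 mm. After I let go, it lay flat at 36.5–36.8 mm in the side view and 38.1–38.5 mm in the top view. The two views differ by about the 2 mm calibration error, and both fit the stated 37–38 mm for a shut cover.
- **Everything else:** by eye, the grip and the bottles and cup in view looked unmoved in the last pictures. The tattoo machine was outside those crops, and the arm stayed high when it passed over that side. The wrist readings I saw stayed under about 16 N.

No check failed.

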